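Put a cap lamp on full charge

TASK

Push the orange lamp headpiece along its charger's lane until its back is fully home against the contact block, then push that charger's T-lever away from you, past the first detent (trickle) to the second stop (full charge), where it must stay by itself. Use the fingertips only: do not lift or tip the headpiece, and leave the empty charger's lever and everything else where they are. Let go and move clear at the end.

Things in the scene. Friction and masses are not known exactly. Their poses are not given: they have to be found in the camera images.
- charger: Fixed to the shelf, 170 (x) x 170 (y) mm, grey; the charger whose lane holds the headpiece (its twin, the spare, has an empty lane but for a tally check; they may stand either way round). Origin under the centre of its base; x points from its front (robot side) to its back, z up. Offsets said to be in the charger's frame are from this origin
- lane_end (a point): where the lane floor meets the contact block, on the lane's centre line: at x 52, y 40, z 10 mm in the charger's frame. The lane runs along the charger's x, 66 mm wide between steel rails that rise 16 mm over its floor from x -85 to 52. The contact block behind it is 30 mm deep and 82 wide, and rises 50 mm over the floor
- headpiece_center (a point): centre, half-way up, of the loose orange headpiece: shell 44 (x) x 60 (y) x 48 (z) mm; a round black lens bezel, 46 mm across, stands 8 mm out of its front. x axis along the lane to the block; lens front 30 mm before this point, flat back 22 mm behind it: home is 22 mm short of the lane end (charger x = 30 mm). 100 to 200 g, slides on the lane floor, starts 35 to 60 mm short of home
- charger_lever (a joint): T-lever of the charger in use, rad: 0 = off (leaning 0.55 rad to the front), 0.55 = first detent (upright, trickle), 1.1 = second stop (leaning 0.55 rad to the back, full charge). A detent draws it into the nearest of the three (humps near 0.28 and 0.83 rad); about 3 to 5 N at the cross-bar carries it over a hump
- lever_hinge (a point): point on the lever's hinge line, which runs along the charger's y: at x 0, y -45, z 25 mm in the charger's frame, inside the control housing (x -80 to 82, y -80 to -10, top at z 45 mm); the lever comes out through a slot in the housing's top
- charger_lever_bar (a point): middle of the black cross-bar at the lever's top, 75 mm from the hinge; bar 50 mm long along the charger's y, 14 mm thick, on a steel stem 8 mm thick. It is at x = -39, 0, 39 mm and z = 89, 100, 89 mm in the charger's frame at off, first detent, second stop
- spare: Fixed to the shelf, 170 (x) x 170 (y) mm; the empty charger, of the same shape and frame as the other, to be left alone
- spare_lever (a joint): lever angle of the empty charger, rad, as for the other; stays at 0 (off)
- fuse_holder: cream ceramic fuse holder, 70 x 30 x 30 mm, lying loose on the shelf in front of the chargers; origin under its centre
- tally: nickel tally check, disc of 36 mm diameter, 4 mm thick, lying in the empty lane of the spare charger; origin under its centre
- loose_clip: steel lamp clip, 50 x 18 x 19 mm, lying on top of the contact block of the charger in use, long side across the charger; origin under its centre
- battery: black belt battery pack, 45 x 115 x 85 mm, standing left of the chargers; origin under its centre
- cleaner: spray can of 52 mm diameter, 150 mm tall, standing right of the chargers; origin under its centre
- screwdriver: screwdriver lying on the shelf to the right; origin under its middle
Things that resemble listed ones, but are neither listed nor needed, are in the scene too. Of the things shaped like the part that bears headpiece_center, the orange one is meant.

How it is judged:
On the way, in this order (a step that is already met when the one before it is completed fails the run):
1. the headpiece is pushed home against the contacts while the lever is still off (x of headpiece_center in the frame of charger above 0.026 m and value of joint charger_lever below 0.25 rad), for 0.2 s.
2. the lever is past the first detent and at the second stop (value of joint charger_lever above 1 rad), for 0.2 s.
At the end, for the whole second after the job is handed in: The headpiece stands upright and at rest in its lane within 4 mm of home, its charger's lever rests at the second stop (over 1.0 rad), the empty charger's lever is still off (under 0.2 rad) (x of headpiece_center in the frame of charger above 0.026 m and y of headpiece_center in the frame of charger between 0.025 and 0.055 m and z of headpiece_center in the frame of charger below 0.04 m and angle between headpiece_center's own z axis and vertical below 0.1 rad and linear speed of headpiece below 0.02 m/s and value of joint charger_lever above 1 rad and velocity of joint charger_lever between -0.05 and 0.05 rad/s and value of joint spare_lever below 0.2 rad); the robot touches nothing.
It fails at once if the headpiece is lifted 10 mm or more (z of headpiece_center in the frame of charger above 0.044 m).
It fails at once if the headpiece is tipped (angle between headpiece_center's own z axis and vertical above 0.3 rad).
It fails at once if the empty charger's lever is moved (value of joint spare_lever above 0.2 rad).
It fails at once if another thing on the shelf is shifted more than 20 mm (distance of any of fuse_holder, tally, loose_clip, battery, cleaner, screwdriver from where it was at the start of the episode above 0.02 m).
It also fails if it takes over 46 s, if anything falls off the work surface, if the arm or the gripper's body presses on something with over 40 N, if the wrist force passes 120 N, or if a joint passes its speed limit or range.

ROBOT

A 7-joint arm with a two-finger parallel gripper is mounted at the origin on the work surface. World frame = base frame: x ahead of the robot, y to its left, z up, the work surface at z = 0. Lengths are in m, angles in rad, forces in N, time in s.
With the tool pointing down it reaches from about 0.4 to 0.875 m from the base axis. Payload 19.3 kg.
Tool frame: the origin (TCP) lies at the very end of the fingers, on their centre line; the grasp point (between the pads) lies 19 mm behind it; z points along the fingers, y is the line along which they close (so a half turn about z gives the same grasp; the last joint's range is limited). The gripper opens to 85 mm and grips with 20 to 120 N. Pads are 22 mm wide; open, the fingers measure 114 mm over their backs; the gripper's body (76 mm by 85 mm) begins 54 mm behind the grasp point. The pads swing forward as they close: fully open they stand 13 mm farther back than shut.
Start: joints at [1.063, 0.521, -0.036, 1.599, 0.021, 1.021, -0.113], TCP at [0.265, -0.566, 0.231] pointing down, gripper open.
Joint ranges: [-2.91, 2.91], [-0.3, 2.13], [-1.5, 1.42], [0.17, 2.43], [-1.26, 4.41], [0.16, 1.93], [-2.52, 2.52]. Speed limits (rad/s): [1.89, 1.89, 2.39, 2.39, 3.01, 3.01, 3.01].

INTERFACE

Orientations are given as [roll, pitch, yaw] about the fixed x, y, z axes, in that order (R = Rz(yaw) Ry(pitch) Rx(roll)).
In Python, from workcell import bot gives the robot as it stands.
- The arm moves only by the tool jog_arm, never from a script. Its argument "motion" is a list of rows, each a list of 5 numbers: the shift along the tool's x, y, z scaled (see below), then the turn about the tool's z scaled (see below), then the opening, from 0 (shut) to 1 (fully open). A call has 1 to 12 rows; each row shifts and turns the commanded pose from where the row before left it, along the tool's axes as they then stand; what a row does not reach is not made up. The controller multiplies each number of a shift by 30 mm and each number of a turn by 0.08 rad. A row lasts 1/10 s, in which the tool goes at most 50 mm and 8.59 degrees, less where a joint would pass 70% of its speed; a pose out of reach is approached as far as the arm can. A call with a number of a shift or a turn outside -1 to 1 is refused whole. A call with a gripper value outside its range is refused whole. The fingers move at their own pace and stop on an object; "newtons" is the grip in N (left out, the last holds). Time passes only in rows, so rows that do not move let the fingers close. It gives the time, the measured TCP pose, the force, the opening and the grip force at its end, in the units of the state.
- bot.observe(): the state, without advancing time (a new reading comes with each control period).
- bot.grab_frame(name): name is "scene" or "top" or "wrist"; returns a dict with "pixels" (400x640x3 uint8, red, green, blue), "fovy" (degrees; the focal length in pixels is half the picture's height over the tangent of half this angle, whatever the lens; pixels are square), "cx", "cy" (the principal point, pixels), "rvec" (rotation vector, rad) and "tvec" (3), from world to camera coordinates, as OpenCV has them; the wrist camera has in their place "mount" (4x4, takes a point from camera to tool coordinates, whose origin is the TCP and whose axes are the flange's). Camera axes: x right, y down, z forward; pixel columns grow to the right and rows downward; lengths in m; the calibration is good to about 2 mm. A picture is of the moment at which its call begins: read the wrist's pose just before it. There is no depth.
- bot.job_done(): hands the job in; it is judged then, once.
The state is a dict: "clock": time; "qpos": joint angles; "qd": joint speeds; "joint_efforts": joint torques, N m; "position": TCP position; "tool_rot": TCP orientation; "force": force on the tool from outside, world axes, zero at the start; "moment": the same for the moment, N m; "grip_width": finger opening in m; "finger_force": force on a finger pad.
Only numpy, scipy, OpenCV 4.12 (cv2) and the standard library are available. Lean on these libraries where they do the work, as an engineer would, in place of code of your own. Each camera call takes 0.05 s, during which the arm holds its last target. There are 200 camera calls.

## Working session

There is one attempt and no reset: what is moved stays moved. The work goes in short steps, Python scripts to look and compute and a tool call to move; the robot and the scene stay as the last step left them, time stands still between calls to the robot, and variables do not carry over. Pictures are saved under pics/ and viewed, at most 10 in all, crops included, and the job is handed in when it is done.

Besides the shell and the picture viewer there is one more tool, called after "Call:" by a JSON object that holds its "method" and its "body", one argument or row to a line. jog_arm: Moves the arm, as the interface text tells. Shifts and turns lie within -1 to 1; 1 stands for 30 mm of shift or 0.08 rad of turn. Its arguments: {"type":"object","properties":{"motion":{"type":"array","items":{"type":"array","items":{"type":"number"}}},"newtons":{"type":"number"}},"required":["motion"]}

```bash
mkdir -p pics; cat > h.py <<'E'
import numpy as np, cv2
from workcell import bot
def grab(n):
    f=bot.grab_frame(n); return f
def save(f,p): cv2.imwrite(p,cv2.cvtColor(f["pixels"],cv2.COLOR_RGB2BGR))
def cam(f):
    F=f["pixels"].shape[0]/2/np.tan(np.radians(f["fovy"])/2)
    K=np.array([[F,0,f["cx"]],[0,F,f["cy"]],[0,0,1]]); R=cv2.Rodrigues(np.array(f["rvec"],float))[0]
    return K,R,np.array(f["tvec"],float).ravel()
def ray(f,uv,z):
    K,R,t=cam(f); c=-R.T@t; uv=np.atleast_2d(uv)
    d=(R.T@np.linalg.inv(K)@np.c_[uv,np.ones(len(uv))].T).T
    return c+d*((z-c[2])/d[:,2])[:,None]
def proj(f,P):
    K,R,t=cam(f); return cv2.projectPoints(np.atleast_2d(np.array(P,float)),cv2.Rodrigues(R)[0],t,K,None)[0][:,0]
E
python3 - <<'E'
from h import *
for n in("scene","top"):
    f=grab(n); save(f,f"pics/{n}0.png"); np.save(f"{n}0.npy",f,allow_pickle=True); print(n,f["fovy"],f["cx"],f["cy"],-cam(f)[1].T@cam(f)[2])
s=bot.observe(); print(s)
E
```

```text
scene 51.42730680064891 320.3947072572336 201.41028372603301 [ 1.52584977 -0.33843502  0.88868836]
top 51.41149584354364 313.48270656942145 198.5818091416985 [0.37138191 0.00895367 1.1666853 ]
{'clock': 0.1, 'qpos': array([ 1.06277309,  0.5219463 , -0.03631726,  1.59996237,  0.02121528,
        1.02108442, -0.11278999]), 'qd': array([ 0.00134495, -0.00199094, -0.00031576, -0.00052718, -0.00012976,
        0.00021134,  0.00227547]), 'joint_efforts': array([ 7.59201532e-03, -9.28485632e+01,  1.98633313e+00, -3.70527005e+01,
        1.82976091e-02,  5.39248955e-03,  7.16121349e-05]), 'position': array([ 0.26481162, -0.56579135,  0.23078438]), 'tool_rot': array([-3.14058147e+00,  8.88436018e-05,  4.37821693e-01]), 'force': array([ 0.23331611,  0.65278358, -0.64838979]), 'moment': array([-0.03798063, -0.00580907,  0.06498301]), 'finger_force': 0.0, 'grip_width': 0.08526714524186181}
```

View pics/scene0.png

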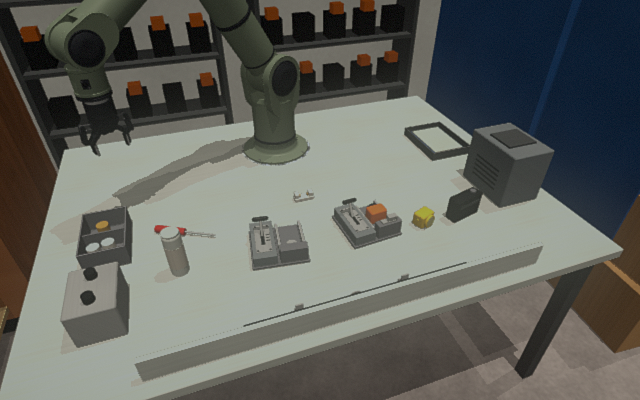

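View pics/top0.png

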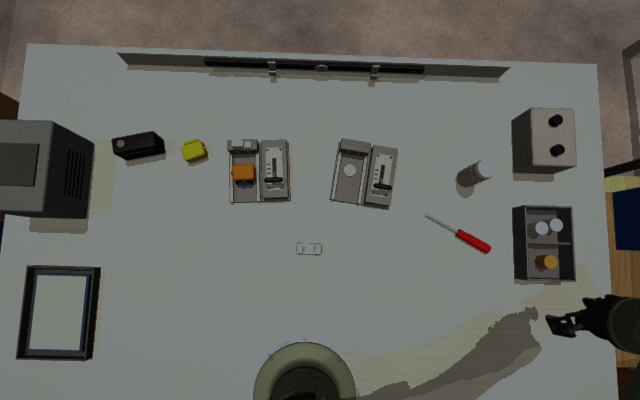

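The scene view shows the orange headpiece in the charger at (376,212). In the top view it is at (243,173), and the charger spans about (229..290, 139..203). The spare is at (365,173), with the fuse holder in front at (309,248).

```bash
python3 - <<'E'
from h import *
f=np.load("top0.npy",allow_pickle=True).item(); g=np.load("scene0.npy",allow_pickle=True).item()
a=cv2.resize(f["pixels"][125:215,215:305],None,fx=6,fy=6,interpolation=cv2.INTER_CUBIC)
cv2.imwrite("pics/c1.png",a[:,:,::-1])
b=cv2.resize(g["pixels"][190:255,320:410],None,fx=8,fy=8,interpolation=cv2.INTER_CUBIC)
cv2.imwrite("pics/c2.png",b[:,:,::-1])
E
```

```text
(no output)
```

View pics/c1.png

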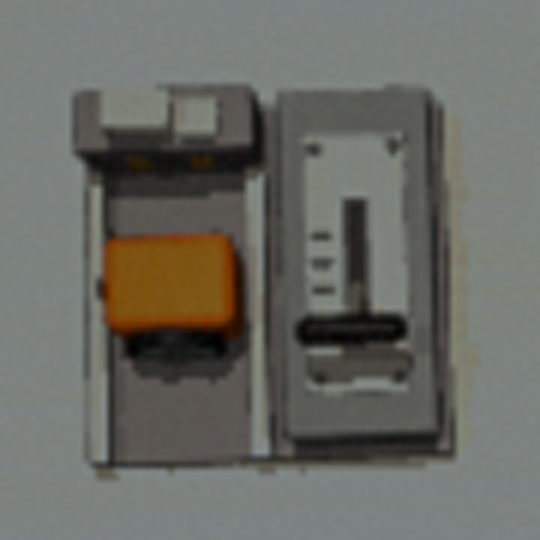

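View pics/c2.png

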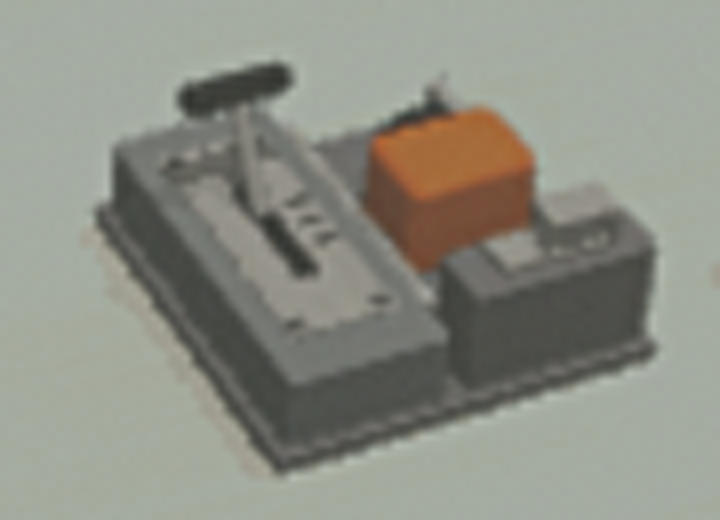

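```bash
python3 - <<'E'
from h import *
f=np.load("top0.npy",allow_pickle=True).item(); g=np.load("scene0.npy",allow_pickle=True).item()
T=lambda p:(np.array(p)+.5)/6-.5+[215,125]
S=lambda p:(np.array(p)+.5)/8-.5+[320,190]
np.set_printoptions(precision=4,suppress=True)
A=ray(f,T([[92,463],[455,458]]),0.005); print("front L,R (top)",A, np.linalg.norm(A[0]-A[1]))
B=ray(g,S([[282,470],[655,352],[97,217]]),0.003); print("bR,bL,fR (scene)",B,np.linalg.norm(B[0]-B[1]),np.linalg.norm(B[0]-B[2]))
H=ray(f,T([[277,92],[435,90],[294,440],[440,432]]),0.045);print("housing bl br fl fr",H)
print("bar",ray(f,T([[297,330],[408,330]]),.089))
# fit pose
corr=[([-.085,.085],A[0]),([-.085,-.085],A[1]),([.085,-.085],B[0]),([.085,.085],B[1]),([-.085,-.085],B[2]),
([.082,-.01],H[0]),([.082,-.08],H[1]),([-.08,-.01],H[2]),([-.08,-.08],H[3])]
P=np.array([c[0] for c in corr]);Q=np.array([c[1][:2] for c in corr])
U,_,V=np.linalg.svd((P-P.mean(0)).T@(Q-Q.mean(0)));R=(U@V).T;t=Q.mean(0)-R@P.mean(0)
print("pose",t,np.arctan2(R[1,0],R[0,0]),"res mm",1e3*(Q-(P@R.T+t)))
for n,fr,lo in(("top",f,.058),("scene",g,.058)):
    hsv=cv2.cvtColor(fr["pixels"],cv2.COLOR_RGB2HSV);m=cv2.inRange(hsv,(5,150,60),(18,255,255))
    x0,y0,x1,y1=(225,150,265,195) if n=="top" else (355,195,400,235)
    m2=np.zeros_like(m);m2[y0:y1,x0:x1]=m[y0:y1,x0:x1]
    c=max(cv2.findContours(m2,0,2)[0],key=cv2.contourArea);r=cv2.minAreaRect(c);print(n,r,cv2.boundingRect(c))
    W=ray(fr,cv2.boxPoints(r),lo); print("in charger",(W[:,:2]-t)@R)
for l in([-.039,-.045,.089],):
    w=np.r_[R@l[:2]+t,l[2]];print("bar pred",w,proj(f,w),proj(g,w))
print("top top-corners px",(ray(f,T([[107,240],[238,237],[108,327],[232,330]]),.058)[:,:2]-t)@R)
E
```

```text
front L,R (top) [[0.5125 0.2236 0.005 ]
 [0.5201 0.0541 0.005 ]] 0.1696912937022544
bR,bL,fR (scene) [[0.6915 0.0691 0.003 ]
 [0.6791 0.2359 0.003 ]
 [0.5257 0.0563 0.003 ]] 0.16734357935804783 0.16633122584887394
housing bl br fl fr [[0.6827 0.1408 0.045 ]
 [0.6862 0.068  0.045 ]
 [0.5209 0.1257 0.045 ]
 [0.5267 0.0598 0.045 ]]
bar [[0.5637 0.122  0.089 ]
 [0.5653 0.0735 0.089 ]]
pose [0.6008 0.1448] 0.07032467260376998 res mm [[ 2.3682  0.0096]
 [-1.8999  0.0719]
 [-0.0653  3.0587]
 [-0.5805  0.3579]
 [ 3.677   2.1982]
 [-0.6298  0.185 ]
 [-2.0833 -2.7796]
 [-0.8058 -3.5067]
 [ 0.0195  0.4049]]
top ((242.5, 172.0), (16.0, 21.0), 90.0) (232, 164, 22, 17)
in charger [[ 0.0133  0.0684]
 [ 0.0112  0.0116]
 [-0.0329  0.0126]
 [-0.0308  0.069 ]]
scene ((375.9538269042969, 208.83078002929688), (8.945991516113281, 17.365745544433594), 74.74488067626953) (367, 204, 19, 11)
in charger [[-0.0217  0.0123]
 [-0.0212  0.0744]
 [ 0.0212  0.0582]
 [ 0.0201 -0.0021]]
bar pred [0.5651 0.0972 0.089 ] [[273.556  179.3561]] [[348.567  200.5007]]
top top-corners px [[ 0.0116  0.0673]
 [ 0.0108  0.0082]
 [-0.0283  0.0674]
 [-0.0318  0.0119]]
```

Call:
{"method": "jog_arm", "body": {
  "motion": [
    [0,0,0,0.92,0],
    [0,0,0,0.92,0],
    [0,0,0,0.92,0],
    [0,0,0,0.92,0],
    [0,0,0,0.92,0],
    [0.7,-0.7,0,0,0],
    [0.7,-0.7,0,0,0],
    [0.7,-0.7,0,0,0],
    [0.7,-0.7,0,0,0],
    [0.7,-0.7,0,0,0],
    [0.7,-0.7,0,0,0],
    [0.7,-0.7,0,0,0]
  ],
  "newtons": 30
}}

```text
clock: 1.3
position: [0.4019, -0.4081, 0.2311]
tool_rot: [-3.141, 0.0, 0.07]
force: [0.2, 0.1, 0.7]
grip_width: -0.0002
finger_force: 0.0
```

Call:
{"method": "jog_arm", "body": {
  "motion": [
    [0.4,-0.9,0,0,0],
    [0.4,-0.9,0,0,0],
    [0.4,-0.9,0,0,0],
    [0.4,-0.9,0,0,0],
    [0.3,-0.9,0,0,0],
    [0.3,-0.9,0,0,0],
    [0.3,-0.9,0,0,0],
    [0.3,-0.9,0,0,0],
    [0.3,-0.9,0,0,0],
    [0.3,-0.9,0,0,0],
    [0.3,-0.9,0,0,0],
    [0.3,-0.9,0,0,0]
  ]
}}

```text
clock: 2.5
position: [0.4985, -0.0764, 0.2312]
tool_rot: [-3.142, 0.0, 0.07]
force: [-0.1, 0.2, -0.8]
grip_width: -0.0001
finger_force: 0.0
```

Call:
{"method": "jog_arm", "body": {
  "motion": [
    [0.16,-0.94,0,0,0],
    [0.16,-0.94,0,0,0],
    [0.16,-0.94,0,0,0],
    [0.16,-0.94,0,0,0],
    [0.16,-0.94,0,0,0],
    [0.16,-0.94,0,0,0],
    [0.16,-0.94,0,0,0],
    [0.16,-0.94,0,0,0],
    [0.16,-0.94,0,0,0],
    [0,0,1,0,0],
    [0,0,1,0,0],
    [0,0,1,0,0]
  ]
}}

```text
clock: 3.7
position: [0.5237, 0.1787, 0.1402]
tool_rot: [-3.142, -0.0, 0.07]
force: [0.5, -0.3, -0.6]
grip_width: -0.0001
finger_force: 0.0
```

```bash
python3 - <<'E'
from h import *
s=bot.observe();print(s["position"],s["tool_rot"],s["force"])
a=grab("wrist");b=grab("top");save(a,"pics/w1.png")
o=np.vstack([a["pixels"][:, :400], cv2.resize(b["pixels"][120:220,200:320],(400,200*5//3))]) if 0 else None
cv2.imwrite("pics/t1.png",cv2.resize(b["pixels"][110:230,200:320],None,fx=4,fy=4)[:,:,::-1])
E
```

```text
[0.52367349 0.17874212 0.14015278] [-3.14157466e+00 -1.55998781e-05  7.01594512e-02] [ 0.52081938 -0.34953233 -0.56955393]
```

View pics/w1.png

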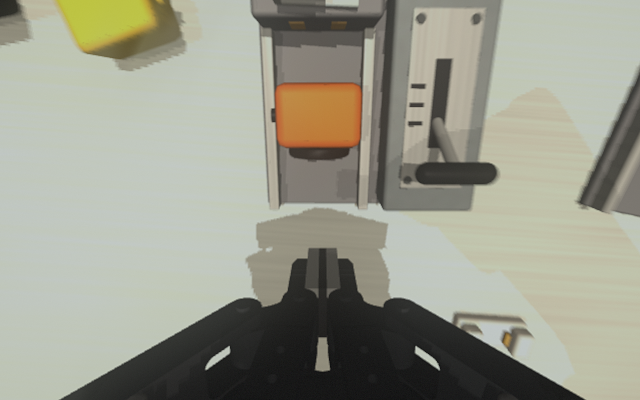

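The wrist view shows the fingers (322) centred on the lane (270 to 380 at its front, middle about 320) and parallel to it. The headpiece is straight ahead, and the lever bar is clear to the right at (455,173).

Call:
{"method": "jog_arm", "body": {
  "motion": [
    [0,0,0.9,0,0],
    [0,0,0.9,0,0],
    [0,0,0.9,0,0],
    [0,0,0.8,0,0],
    [0.4,0,0,0,0],
    [0.3,0,0,0,0],
    [0.1,0,0,0,0],
    [0.1,0,0,0,0],
    [0.1,0,0,0,0],
    [0.1,0,0,0,0]
  ]
}}

```text
clock: 4.8
position: [0.5569, 0.181, 0.0367]
tool_rot: [-3.141, -0.0, 0.07]
force: [-1.4, -0.3, 1.5]
grip_width: -0.0001
finger_force: 0.9
```

Call:
{"method": "jog_arm", "body": {
  "motion": [
    [0.1,0,0,0,0],
    [0.1,0,0,0,0],
    [0.1,0,0,0,0],
    [0.1,0,0,0,0],
    [0.1,0,0,0,0],
    [0.1,0,0,0,0],
    [0.1,0,0,0,0],
    [0.05,0,0,0,0],
    [0.05,0,0,0,0],
    [0.05,0,0,0,0]
  ]
}}

```text
clock: 5.8
position: [0.5823, 0.1827, 0.0363]
tool_rot: [3.142, 0.0, 0.07]
force: [-1.2, 0.0, 1.0]
grip_width: -0.0
finger_force: 0.6
```

Call:
{"method": "jog_arm", "body": {
  "motion": [
    [0.05,0,0,0,0],
    [0.05,0,0,0,0],
    [0.05,0,0,0,0],
    [0.05,0,0,0,0],
    [0,0,0,0,0]
  ]
}}

```text
clock: 6.3
position: [0.5851, 0.1829, 0.0359]
tool_rot: [3.14, 0.006, 0.07]
force: [-22.0, -2.0, 14.6]
grip_width: -0.0002
finger_force: 10.8
```

Call:
{"method": "jog_arm", "body": {
  "motion": [
    [-0.1,0,0,0,0],
    [-0.5,0,0,0,0],
    [-0.8,0,0,0,0],
    [-0.8,0,0,0,0],
    [0,0,-0.9,0,0],
    [0,0,-0.9,0,0],
    [0,0,-0.9,0,0],
    [0,0,-0.9,0,0],
    [0,0,0,0,0]
  ]
}}

```text
clock: 7.2
position: [0.5242, 0.1791, 0.1477]
tool_rot: [-3.14, -0.005, 0.069]
force: [1.1, -0.3, -0.1]
grip_width: 0.0003
finger_force: 0.0
```

```bash
python3 - <<'E'
from h import *
s=bot.observe();p=s["position"];print(p,s["force"],s["tool_rot"])
a=grab("wrist");save(a,"pics/w2.png")
t=np.array([.6008,.1448]);c,q=np.cos(.0703),np.sin(.0703);R=np.array([[c,-q],[q,c]])
print("tcp in charger",(p[:2]-t)@R)
E
```

```text
[0.52422856 0.17910924 0.14766147] [ 1.08551872 -0.31037027 -0.09982058] [-3.13992565 -0.00537002  0.06942184]
tcp in charger [-0.07397235  0.03960304]
```

View pics/w2.png

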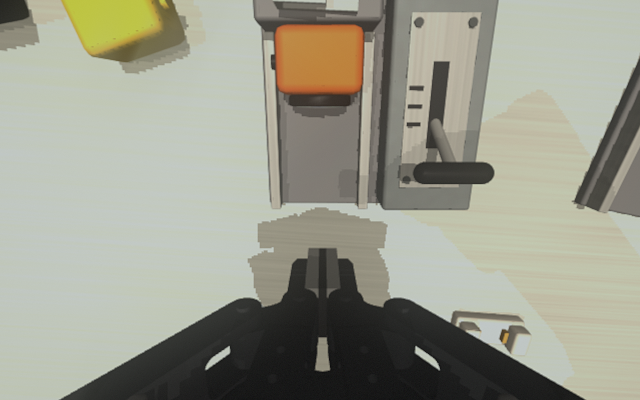

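The headpiece (319,60) now sits against the block, and the lever is still at off (453,173). Next is the lever.

Call:
{"method": "jog_arm", "body": {
  "motion": [
    [0,0.94,0,0,0],
    [0,0.94,0,0,0],
    [0,0.94,0,0,0],
    [0,0,0.8,0,0],
    [0,0,0.8,0,0],
    [0,0,0.7,0,0],
    [0,0,0,0,0]
  ]
}}

```text
clock: 7.95
position: [0.5266, 0.0937, 0.0725]
tool_rot: [3.141, 0.005, 0.07]
force: [0.7, 0.2, 0.5]
grip_width: 0.0
finger_force: 0.0
```

Call:
{"method": "jog_arm", "body": {
  "motion": [
    [0.3,0,0,0,0],
    [0.2,0,0,0,0],
    [0.2,0,0,0,0],
    [0.2,0,0,0,0],
    [0.2,0,0,0,0],
    [0.2,0,0,0,0],
    [0.2,0,0,0,0],
    [0.2,0,0,0,0],
    [0.2,0,0,0,0],
    [0.2,0,0,0,0],
    [0.2,0,0,0,0]
  ]
}}

```text
clock: 9.05
position: [0.5971, 0.0989, 0.0752]
tool_rot: [3.141, 0.001, 0.07]
force: [-5.0, -1.6, -1.3]
grip_width: -0.0
finger_force: 2.6
```

Call:
{"method": "jog_arm", "body": {
  "motion": [
    [0.2,0,0,0,0],
    [0.2,0,0,0,0],
    [0.15,0,0,0,0],
    [0.1,0,0,0,0],
    [0.1,0,0,0,0],
    [0.05,0,0,0,0],
    [0.05,0,0,0,0],
    [0,0,0,0,0]
  ]
}}

```text
clock: 9.85
position: [0.6202, 0.1006, 0.0747]
tool_rot: [3.141, 0.005, 0.07]
force: [-14.9, -0.2, 7.5]
grip_width: 0.0001
finger_force: 8.0
```

That matches the stop. I'll back off, rise and check.

Call:
{"method": "jog_arm", "body": {
  "motion": [
    [-0.2,0,0,0,0],
    [-0.6,0,0,0,0],
    [-0.9,0,0,0,0],
    [-0.9,0,0,0,0],
    [-0.6,0,-0.3,0,0],
    [0,0,-0.9,0,0],
    [0,0,-0.9,0,0],
    [0,0,-0.9,0,0],
    [0,0,0,0,0],
    [0,0,0,0,0]
  ]
}}

```text
clock: 10.85
position: [0.5271, 0.094, 0.1657]
tool_rot: [-3.141, -0.002, 0.07]
force: [-0.2, 0.1, -0.5]
grip_width: -0.0003
finger_force: 0.0
```

```bash
python3 - <<'E'
from h import *
s=bot.observe();print(s["position"],s["force"])
a=grab("wrist")["pixels"];b=cv2.resize(grab("scene")["pixels"][185:265,230:430],(640,256),interpolation=cv2.INTER_CUBIC)
cv2.imwrite("pics/w3.png",np.vstack([a[:320],b])[:,:,::-1])
E
```

```text
[0.52706084 0.09400142 0.16573004] [-0.20939261  0.05442283 -0.46772507]
```

View pics/w3.png

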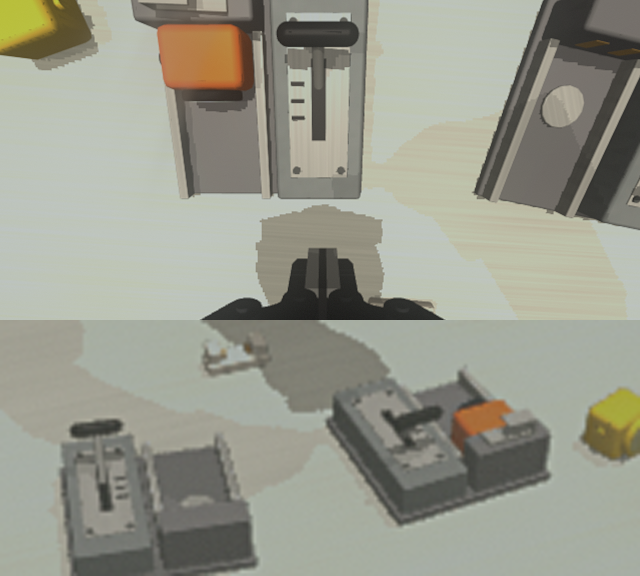

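The bar (318,33) leans fully back, the headpiece is at the block, the spare's lever is still at off, and the arm is clear.

```bash
python3 -c "
from workcell import bot
print(bot.job_done())"
```

```text
the job is handed in; nothing more can be done
None
```

I pushed the headpiece home against the contact block, moved its charger's lever to the second stop where it stayed by itself, backed the arm clear, and handed the job in (no verdict came back).

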